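# Seat the price sign in the sprung post holder

### The arm

A 7-joint arm with a two-finger parallel gripper is mounted at the origin on the work surface. World frame = base frame: x ahead of the robot, y to its left, z up, the work surface at z = 0. Lengths are in m, angles in rad, forces in N, time in s.
With the tool pointing down it reaches from about 0.4 to 0.925 m from the base axis. Payload 4.1 kg.
Tool frame: the origin (TCP) lies on the centre line of the jaws, within the pads' length; the fingertips stand 17 mm ahead of it and the grasp point (between the pads) lies 2 mm behind it (env.tip_extent is the distance from the TCP to the fingertips, in m); z points along the fingers, y is the line along which they close (so a half turn about z gives the same grasp; the last joint's range is limited). The gripper opens to 85 mm and grips with 20 to 120 N. Pads are 22 mm wide; open, the fingers measure 114 mm over their backs; the gripper's body (76 mm by 85 mm) begins 54 mm behind the grasp point. The pads swing forward as they close: fully open they stand 13 mm farther back than shut.
Start: joints at [1.15, 0.398, 0.045, 1.537, -0.019, 1.207, -0.051], TCP at [0.206, -0.617, 0.248] pointing down, gripper open.
Joint ranges: [-2.82, 2.82], [-0.49, 2.23], [-1.37, 1.46], [0, 2.46], [-1.36, 4.5], [0.23, 2], [-2.94, 2.94]. Speed limits (rad/s): [2.57, 2.57, 3.14, 3.14, 3.14, 3.14, 3.14].

### API

Orientations are given as a 3x3 rotation matrix whose columns are the frame's x, y, z axes.
In Python, from rig import env gives the robot as it stands.
- The arm moves only by the shell command python3 -m crank 'ROWS' [FORCE]. ROWS is a JSON list of rows, 1 to 10 of them, each written [[rx, ry, rz], [dx, dy, dz], opening]: a rotation vector rx, ry, rz in units of 0.05 rad, then dx, dy, dz in units of 50 mm, then the finger opening in m; each row shifts and turns the commanded pose from where the row before left it, along the tool's axes as they then stand; what a row does not reach is not made up. A row lasts 1/12 s, in which the tool goes at most 0.0417 m and 0.125 rad, less where a joint would pass 70% of its speed; a pose out of reach is approached as far as the arm can. The fingers move at their own pace and stop on an object; FORCE is the grip in N (left out, the last holds). Time passes only in rows, so rows that do not move let the fingers close. It prints the time, the measured TCP pose, the force, the opening and the grip force at its end. Input that does not fit is refused with a message, and nothing moves.
- env.get_obs(): the state, without advancing time (a new reading comes with each control period).
- env.capture(name): name is "scene" or "top"; returns a dict with "image" (420x560x3 uint8, red, green, blue), "range_z" (420x560 float32, m along the optical axis (not along the pixel's ray), 0 where there is no reading), "fx", "fy", "cx", "cy" (pixels), "R" (3x3) and "t" (3): a world point X has camera coordinates R X + t. Camera axes: x right, y down, z forward; pixel columns grow to the right and rows downward; lengths in m; the calibration is good to about 2 mm. A picture is of the moment at which its call begins.
- env.hand_in(): hands the job in; it is judged then, once.
The state is a dict: "clock": time; "joint_pos": joint angles; "dq": joint speeds; "effort": joint torques, N m; "ee_pos": TCP position; "orientation": TCP orientation; "wrist_force": force on the tool from outside, world axes, zero at the start; "torque": the same for the moment, N m; "grip_width": finger opening in m; "finger_force": force on a finger pad.
Only numpy, scipy, OpenCV 4.12 (cv2) and the standard library are available. Lean on these libraries where they do the work, as an engineer would, in place of code of your own. Each camera call takes 0.05 s, during which the arm holds its last target. There are 200 camera calls.

### The job

Take the red-rimmed sign out of the wooden rack and slide its rod down into the metal sign holder at the near end of the pan, past the sprung side plunger that grips it, until the foot of the rod rests on the hard stop hidden in the socket, whose depth differs from pan to pan: feel for it and press no harder than a gentle hand. The board must stand upright and square to the pan, parallel to the pan's near end, either face forward. Do not ram or wrench it, let go once it rests on the stop, and leave the green sign, the jar and the tongs where they are.

Things in the scene. Friction and masses are not known exactly. Their poses are not given: they have to be found in the camera images.
- red_sign: Red-rimmed sign, 0.1 to 0.2 kg. Board 10 mm thick (x), 80 wide (y), 50 tall (z), black faces, on a steel rod along z. Origin: on the rod axis at the underside of the collar (32 mm diameter, 5 thick). Board from 20 to 70 mm above the origin. Starts upright in the rack, collar on the rack's top. Pinch the board across its thickness from above
- green_sign: The same sign with a green rim, standing in the rack's other hole; leave it alone
- rack: Fixed wooden block 60 x 210 x 68 mm (x, y, z), origin under its centre. Two loose holes, 20 mm diameter and 63 mm deep, at y = -50 and +50 mm, hold the two signs (which is where varies), boards square to the rack's x
- rack_top (a point): Centre of the rack's top face, 68 mm above the table
- holder: Fixed unit: aluminium block 44 x 44 x 74 mm (tall) with a vertical socket at its centre, 18 mm diameter; origin on the table under the socket. Black pan of sticks, 180 x 160 x 50 mm, joins it on its +x side (x = 22 to 202 mm). Brass barrel and red plunger knob stick out to y = -55 mm, 52 mm above the table. The mounted board's x must be parallel to this x, either way round
- mouth (a point): Centre of the socket's mouth, on the block's top face, 74 mm above the table; z up. Inside, out of sight, a rigid steel stop (stop_c0, a disc 6 mm thick) lies with its top 38 to 58 mm below the mouth, set anew each time and not reported: find it by feel. The plunger pushes the rod up to 1.5 mm off centre towards +y
- plunger (a joint): Travel (m) of the spring plunger: 0 when out in the socket, grows as the rod pushes it back (max 0.006), 0.002 to 0.004 on the full rod. Nose of 6 mm radius enters from -y, 22 mm below the mouth, to 3 mm from the axis. Spring 2 N at 0, 10 N at 4 mm. It grips: the rod stays where it is let go, and slides under a push of 4 to 15 N until the stop, where it halts hard
- jar: Jar with yellow cap, 60 mm diameter, 90 mm tall, origin under its centre; leave it alone
- tongs: Aluminium serving tongs about 190 mm long (y), 45 mm wide, 10 mm high, lying flat on the table, origin under the middle; leave them alone
- foot (a point): Lower end of the red sign's rod, a flat 6 mm in diameter, 60 mm below its origin. A cone widens to 16 mm diameter over the first 11 mm, then the rod is 16 mm up to the collar. At the end it rests on the hidden stop, so the collar stays 2 to 22 mm above the holder's top

How it is judged:
By the outcome, as a careful person would: the job done as asked, in the order asked, and still so for the second after the job is handed in, with the robot touching nothing.
It also fails if it takes over 64 s, if anything falls off the work surface, if the arm or the gripper's body presses on something with over 40 N, if the wrist force passes 120 N, or if a joint passes its speed limit or range.

## Working session

There is one attempt and no reset: what is moved stays moved. The work goes in short steps, Python scripts to look and compute and a shell command to move; the robot and the scene stay as the last step left them, time stands still between calls to the robot, and variables do not carry over. Pictures are saved under pics/ and viewed, at most 10 in all, crops included, and the job is handed in when it is done.

```bash
mkdir -p pics; ls
python3 - <<'E'
from rig import env
import cv2,numpy as np
for n in("scene","top"):
    c=env.capture(n); cv2.imwrite(f"pics/{n}0.png",c["image"][:,:,::-1]); np.savez(f"{n}0.npz",**c)
    print(n,c["fx"],c["cx"],c["cy"],(-c["R"].T@c["t"]).round(3),c["R"].round(3).tolist())
o=env.get_obs(); print(o["ee_pos"],np.round(o["orientation"],3).tolist(),o["clock"],o["wrist_force"],o["grip_width"])
E
```

```text
pics
scene 410.96421356652087 282.28409487145274 203.74004797070435 [ 0.967 -0.465  0.662] [[0.751, 0.661, -0.0], [0.438, -0.498, -0.749], [-0.495, 0.562, -0.663]]
top 477.5999646863632 283.4744233330784 208.32352491215045 [0.472 0.03  1.04 ] [[-0.016, -1.0, 0.007], [-0.999, 0.016, -0.034], [0.034, -0.008, -0.999]]
[ 0.2054449  -0.6161153   0.24736811] [[0.949, 0.316, -0.001], [0.316, -0.949, 0.002], [-0.0, -0.002, -1.0]] 0.1 [ 0.16542438 -1.19477058 -0.340224  ] 0.08537083814386946
```

View pics/scene0.png

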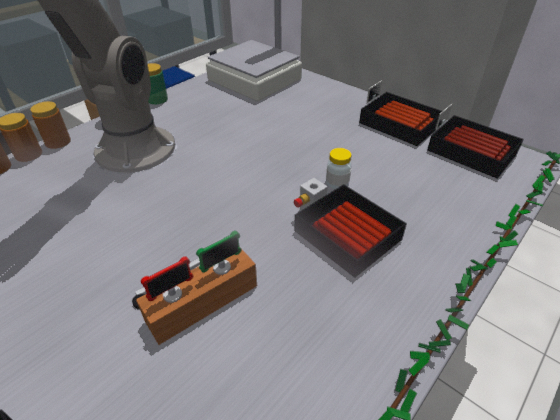

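View pics/top0.png

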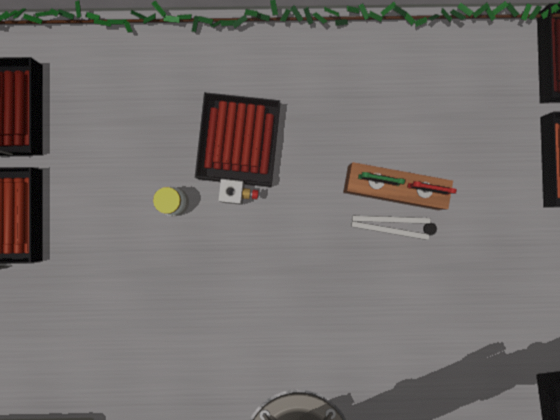

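The scene view shows the red sign at about (168,278), next to the green one at (219,252) in the rack. The top view shows red at (434,187) and the holder mouth at (230,191), with the plunger towards image right.

```bash
cat > h.py <<'E'
import numpy as np,cv2
def cloud(c):
    z=c["range_z"]; v,u=np.indices(z.shape)
    P=np.stack([(u-c["cx"])/c["fx"]*z,(v-c["cy"])/c["fy"]*z,z],-1)
    return (P-c["t"])@c["R"]
def proj(c,X):
    p=c["R"]@np.asarray(X)+c["t"]; return np.array([c["fx"]*p[0]/p[2]+c["cx"],c["fy"]*p[1]/p[2]+c["cy"]])
def tri(c1,u1,c2,u2):
    def row(c,u):
        K=np.array([[c["fx"],0,c["cx"]],[0,c["fy"],c["cy"]],[0,0,1]]);return K@np.c_[c["R"],c["t"]]
    X=cv2.triangulatePoints(row(c1,u1),row(c2,u2),np.float64(u1).reshape(2,1),np.float64(u2).reshape(2,1));return (X[:3]/X[3]).ravel()
def rect(P):
    (cx,cy),(w,h),a=cv2.minAreaRect((P[:,:2]*1000).astype(np.float32)); return np.round([cx,cy,w,h,a],1).tolist()
E
python3 - <<'E'
from h import *
for n in("top","scene"):
    c=dict(np.load(n+"0.npz")); X=cloud(c); I=c["image"].astype(int); r,g,b=I[...,0],I[...,1],I[...,2]
    z=X[...,2]; ok=c["range_z"]>0
    near=lambda x,y,d:(abs(X[...,0]-x)<d)&(abs(X[...,1]-y)<d)&ok
    px=(434,187) if n=="top" else (168,278); p0=X[px[1],px[0]]
    hx=(224,184) if n=="top" else (313,180); h0=X[hx[1],hx[0]]
    print(n,p0.round(3),h0.round(3))
    m=near(p0[0],p0[1],.25)&(z>.06)&(z<.078)&(r>1.5*b)&(r>g*1.3); m=cv2.morphologyEx(m.astype(np.uint8),cv2.MORPH_OPEN,np.ones((2,2)))>0
    print("rack",m.sum(),rect(X[m]),np.median(z[m]).round(4))
    red=near(p0[0],p0[1],.07)&(z>.083)&(r>2*g)&(r>2*b)&(r>60)
    Q=X[red]; print("redrim",len(Q),rect(Q),Q[:,2].min(),np.percentile(Q[:,2],[50,95,100]).round(4),np.median(Q,0).round(4))
    if n=="top":
        T=Q[Q[:,2]>.128]; print("rim top",len(T),rect(T),cv2.fitLine((T[:,:2]*1000).astype(np.float32),cv2.DIST_HUBER,0,.01,.01).ravel())
    m=near(h0[0],h0[1],.06)&(z>.066)&(z<.082)&(abs(r-b)<25)&(r>90)
    print("block",m.sum(),rect(X[m]),np.median(z[m]).round(4))
    d=near(h0[0],h0[1],.04)&(r<75)&(b<75)
    vv,uu=np.nonzero(d); 
    cv2.imwrite(f"pics/h_{n}.png",cv2.resize(c["image"][hx[1]-30:hx[1]+40,hx[0]-40:hx[0]+60,::-1],None,fx=6,fy=6,interpolation=cv2.INTER_CUBIC))
    cv2.imwrite(f"pics/r_{n}.png",cv2.resize(c["image"][px[1]-35:px[1]+35,px[0]-50:px[0]+50,::-1],None,fx=6,fy=6,interpolation=cv2.INTER_CUBIC))
a=[cv2.imread(f"pics/{k}.png") for k in("h_top","h_scene","r_top","r_scene")]
m=np.vstack([np.hstack(a[:2]),np.hstack(a[2:])]); print(m.shape); cv2.imwrite("pics/mos.png",cv2.resize(m,(800,560)))
E
```

```text
top [ 0.539 -0.264  0.136] [0.556 0.141 0.075]
rack 2113 [541.1, -158.3, 109.3, 385.1, 4.3] 0.0682
redrim 217 [538.8, -264.2, 80.6, 9.5, 79.2] 0.09506816210398332 [0.1375 0.1407 0.1437] [ 0.5389 -0.2585  0.1375]
rim top 195 [538.8, -264.4, 80.2, 9.5, 79.2] [ 1.9266276e-01  9.8126501e-01  5.3787878e+02 -2.6373947e+02]
block 427 [541.4, 129.2, 44.1, 44.1, 83.0] 0.0744
scene [ 0.542 -0.269  0.118] [0.525 0.144 0.072]
rack 2258 [759.9, -286.1, 213.2, 503.5, 72.1] 0.0666
redrim 373 [537.9, -267.6, 82.5, 11.4, 77.8] 0.0869542724782301 [0.1345 0.1387 0.1402] [ 0.5367 -0.2768  0.1345]
block 258 [539.5, 128.1, 45.5, 46.1, 83.1] 0.0725
(840, 1200, 3)
```

View pics/mos.png

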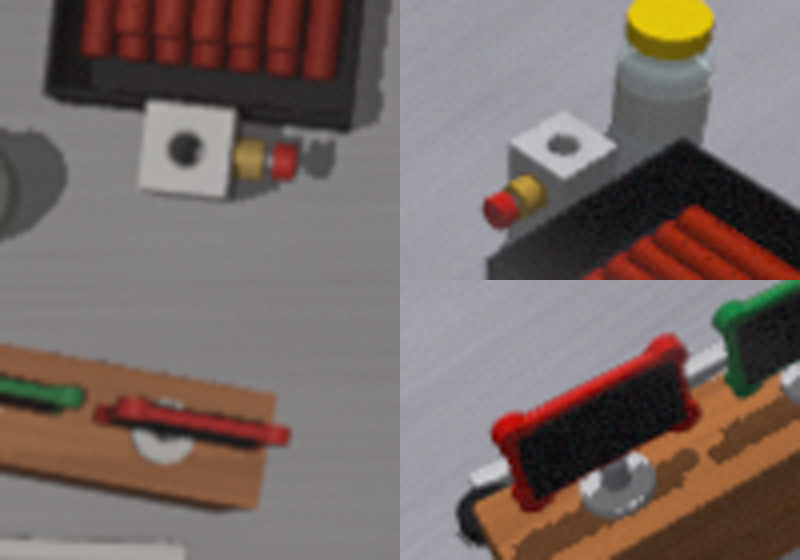

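The mosaic confirms a clean mouth, the plunger to −y and the red board upright on its collar. Now I'll turn the tool into line with the board and refine the pan's yaw.

Units first: shifts go in units of 50 mm and turns go in units of 0.05 rad. So -0.117 rad is -2.34.

```bash
python3 -m crank '[[[0,0,-2.34],[0,0,0],0.085],[[0,0,-2.34],[0,0,0],0.085],[[0,0,-2.34],[0,0,0],0.085],[[0,0,-2.34],[0,0,0],0.085],[[0,0,-2.34],[0,0,0],0.085],[[0,0,-2.34],[0,0,0],0.085],[[0,0,-2.34],[0,0,0],0.085],[[0,0,-2.34],[0,0,0],0.085],[[0,0,-2.34],[0,0,0],0.085],[[0,0,0],[0,0,0],0.085]]' 40
cat >> h.py <<'E'
def togo(x,y,z,yawdeg=None):
    from rig import env
    o=env.get_obs();R=np.array(o["orientation"]);d=np.array([x,y,z])-o["ee_pos"]
    print("tool d",(R.T@d).round(4),"ee",np.round(o["ee_pos"],4),"yaw y",np.degrees(np.arctan2(R[1,1],R[0,1])).round(2),"zax",R[:,2].round(4),"F",np.round(o["wrist_force"],2),"T",np.round(o["torque"],2),"w",round(o["grip_width"],4),"q",np.round(o["joint_pos"],2),"t",o["clock"])
E
python3 - <<'E'
from h import *
for n in("top","scene"):
    c=dict(np.load(n+"0.npz")); X=cloud(c); I=c["image"].astype(int)
    z=X[...,2]; m=(abs(X[...,0]-.62)<.16)&(abs(X[...,1]-.12)<.13)&(z>.044)&(z<.056)&(I.sum(-1)<200)&(c["range_z"]>0)
    k,l,s,_=cv2.connectedComponentsWithStats(m.astype(np.uint8)); m=l==1+s[1:,4].argmax(); print(n,m.sum(),rect(X[m]))
    # board line fits
    r,g,b=I[...,0],I[...,1],I[...,2]
    q=(abs(X[...,0]-.539)<.03)&(abs(X[...,1]+.266)<.05)&(z>.1)&((r>2*g)&(r>60)|(r+g+b<120)); Q=X[q]
    f=cv2.fitLine((Q[:,:2]*1000).astype(np.float32),cv2.DIST_HUBER,0,.01,.01).ravel(); print("board",len(Q),f.round(2),np.degrees(np.arctan2(f[1],f[0])).round(2))
togo(.5385,-.2655,.2)
E
```

```text
clock: 0.93
ee_pos: [0.2054, -0.6163, 0.2477]
orientation: [[0.193, 0.981, -0.0], [0.981, -0.193, 0.001], [0.001, -0.0, -1.0]]
wrist_force: [-0.3, 0.5, -0.2]
grip_width: 0.0851
finger_force: 0.0
top 616 [650.9, 115.8, 159.4, 182.3, 83.0]
board 275 [ 2.0000e-01  9.8000e-01  5.3734e+02 -2.6082e+02] 78.7
scene 660 [650.5, 113.8, 161.2, 182.2, 83.1]
board 879 [ 2.0000e-01  9.8000e-01  5.4052e+02 -2.7039e+02] 78.5
tool d [0.4084 0.2592 0.048 ] ee [ 0.2054 -0.6163  0.2477] yaw y -11.12 zax [-2.0e-04  1.2e-03 -1.0e+00] F [-0.26  0.51 -0.15] T [ 0.07  0.01 -0.  ] w 0.0851 q [ 1.29  0.4  -0.15  1.53  0.06  1.21  0.94] t 0.9333
```

In the tool's units: 0.034 m is 0.68, 0.0216 m is 0.432.

```bash
python3 -m crank '[[[0,0,0],[0.68,0.432,0],0.085],[[0,0,0],[0.68,0.432,0],0.085],[[0,0,0],[0.68,0.432,0],0.085],[[0,0,0],[0.68,0.432,0],0.085],[[0,0,0],[0.68,0.432,0],0.085],[[0,0,0],[0.68,0.432,0],0.085],[[0,0,0],[0.68,0.432,0],0.085],[[0,0,0],[0.68,0.432,0],0.085],[[0,0,0],[0.68,0.432,0],0.085],[[0,0,0],[0.68,0.432,0],0.085]]' >/dev/null
python3 -m crank '[[[0,0,0.1],[0.68,0.432,0],0.085],[[0,0,0],[0.68,0.432,0],0.085],[[0,0,0],[0,0,0],0.085],[[0,0,0],[0,0,0],0.085]]'
python3 - <<'E'
from h import *
togo(.5385,-.2655,.114)
E
```

```text
clock: 2.1
ee_pos: [0.5413, -0.2635, 0.248]
orientation: [[0.196, 0.981, 0.0], [0.981, -0.196, 0.001], [0.001, -0.0, -1.0]]
wrist_force: [-0.1, 0.4, -0.4]
grip_width: 0.0851
finger_force: 0.0
tool d [-0.0027 -0.0023  0.134 ] ee [ 0.5413 -0.2635  0.248 ] yaw y -11.29 zax [ 2.0e-04  1.5e-03 -1.0e+00] F [-0.06  0.42 -0.41] T [-0.11  0.05  0.06] w 0.0851 q [ 0.68  0.33 -0.37  1.65  0.13  1.19  0.08] t 2.1
```

In the tool's units: 0.034 m is 0.68, 0.032 m is 0.64.

```bash
python3 -m crank '[[[0,0,0],[-0.054,-0.046,0.68],0.085],[[0,0,0],[0,0,0.68],0.085],[[0,0,0],[0,0,0.68],0.085],[[0,0,0],[0,0,0.64],0.085],[[0,0,0],[0,0,0],0.085],[[0,0,0],[0,0,0],0.04],[[0,0,0],[0,0,0],0.04],[[0,0,0],[0,0,0],0.04],[[0,0,0],[0,0,0],0.03],[[0,0,0],[0,0,0],0.025]]'
python3 - <<'E'
from h import *
togo(.5385,-.2655,.114)
from rig import env
for n in("top","scene"):
    c=env.capture(n);X=cloud(c);I=c["image"].astype(int);r,g,b=I[...,0],I[...,1],I[...,2];z=X[...,2]
    print(proj(c,[.5385,-.2655,.14]))
    x,y=[int(v) for v in proj(c,[.5385,-.2655,.12])]
    cv2.imwrite(f"pics/{n}.png",cv2.resize(c["image"][y-50:y+50,x-65:x+65,::-1],None,fx=3,fy=3))
cv2.imwrite("pics/g1.png",np.hstack([cv2.imread("pics/top.png"),cv2.imread("pics/scene.png")]))
E
```

```text
clock: 2.93
ee_pos: [0.5377, -0.2698, 0.1162]
orientation: [[0.2, 0.98, 0.003], [0.98, -0.2, -0.002], [-0.001, 0.003, -1.0]]
wrist_force: [-0.6, 0.5, -1.0]
grip_width: 0.0257
finger_force: 0.0
tool d [ 0.0044 -0.0001  0.0022] ee [ 0.5377 -0.2698  0.1162] yaw y -11.54 zax [ 0.0029 -0.0017 -1.    ] F [-0.61  0.46 -1.04] T [ 0.01 -0.02 -0.04] w 0.0257 q [ 0.66  0.46 -0.35  1.78  0.19  0.93  0.03] t 2.9333
[435.29669667 186.82598076]
[165.92684344 267.40809878]
```

View pics/g1.png

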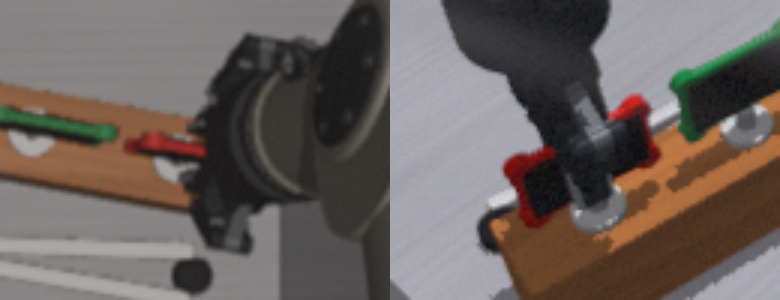

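The fingers straddle the red board in both halves, one pad on each side. I'll shift the 4 mm along the board and close.

In the tool's units: 0.004 m is 0.08, 0.001 m is 0.02.

```bash
python3 -m crank '[[[0,0,0],[0.08,0,0.02],0.025],[[0,0,0],[0,0,0],0.02],[[0,0,0],[0,0,0],0.015],[[0,0,0],[0,0,0],0.01],[[0,0,0],[0,0,0],0.004],[[0,0,0],[0,0,0],0.0],[[0,0,0],[0,0,0],0],[[0,0,0],[0,0,0],0],[[0,0,0],[0,0,0],0]]' 50
python3 - <<'E'
from h import *
togo(.5385,-.2655,.114)
E
```

```text
clock: 3.78
ee_pos: [0.5377, -0.2653, 0.1134]
orientation: [[0.2, 0.98, 0.0], [0.98, -0.2, -0.0], [0.0, 0.0, -1.0]]
wrist_force: [0.9, 1.3, 0.8]
grip_width: 0.0095
finger_force: 49.2
tool d [-0.0001  0.0009 -0.0006] ee [ 0.5377 -0.2653  0.1134] yaw y -11.51 zax [ 5.e-04 -0.e+00 -1.e+00] F [0.93 1.35 0.79] T [ 0.13 -0.24 -0.02] w 0.0095 q [ 0.66  0.46 -0.35  1.79  0.19  0.93  0.03] t 3.7833
```

In the tool's units: -0.03 m is -0.6, -0.02 m is -0.4.

```bash
python3 -m crank '[[[0,0,0],[0,0,-0.2],0],[[0,0,0],[0,0,-0.4],0],[[0,0,0],[0,0,-0.6],0],[[0,0,0],[0,0,-0.6],0],[[0,0,0],[0,0,-0.6],0],[[0,0,0],[0,0,-0.6],0],[[0,0,0],[0,0,-0.4],0],[[0,0,0],[0,0,0],0],[[0,0,0],[0,0,0],0],[[0,0,0],[0,0,0],0]]'
python3 - <<'E'
from h import *
togo(.54,.1285,.279)
from rig import env
c=env.capture("scene");cv2.imwrite("pics/lift.png",c["image"][:,:,::-1]);np.savez("lift.npz",**c)
c=env.capture("top");np.savez("liftt.npz",**c)
E
```

```text
clock: 4.62
ee_pos: [0.5362, -0.2651, 0.2818]
orientation: [[0.2, 0.98, -0.003], [0.98, -0.2, 0.001], [0.0, -0.003, -1.0]]
wrist_force: [0.1, 0.4, -2.5]
grip_width: 0.0094
finger_force: 49.6
tool d [ 0.3865 -0.0749  0.0031] ee [ 0.5362 -0.2651  0.2818] yaw y -11.52 zax [-2.9e-03  9.0e-04 -1.0e+00] F [ 0.08  0.37 -2.5 ] T [ 0.02 -0.02  0.01] w 0.0094 q [ 0.68  0.3  -0.37  1.61  0.11  1.25  0.09] t 4.6167
```

View pics/lift.png

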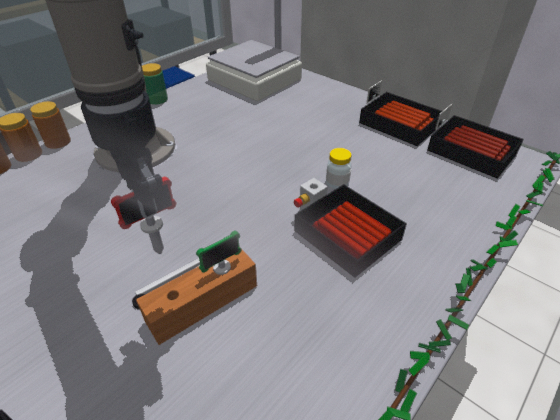

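The sign hangs upright in the jaws at about (148,205), the rack hole at (173,295) is empty and the green sign is undisturbed.

In the tool's units: 0.03 m is 0.6, 0.015 m is 0.3.

```bash
python3 -m crank '[[[0,0,0],[0.3,-0.058,0],0],[[0,0,0],[0.6,-0.116,0],0],[[0,0,0],[0.6,-0.116,0],0],[[0,0,0],[0.6,-0.116,0],0],[[0,0,0],[0.6,-0.116,0],0],[[0,0,0],[0.6,-0.116,0],0],[[0,0,0],[0.6,-0.116,0],0],[[0,0,0],[0.6,-0.116,0],0],[[0,0,0],[0.6,-0.116,0],0],[[0,0,0],[0.6,-0.116,0],0]]' >/dev/null
python3 -m crank '[[[0,0,0],[0.6,-0.116,0],0],[[0,0,0],[0.6,-0.116,0],0],[[0,0,0],[0.6,-0.116,0],0],[[0,0,0],[0.23,-0.06,0],0],[[0,0,-0.8],[0,0,0.6],0],[[0,0,-0.78],[0,0,0.6],0],[[0,0,0],[0,0,0.4],0],[[0,0,0],[0,0,0],0],[[0,0,0],[0,0,0],0],[[0,0,0],[0,0,0],0]]'
python3 - <<'E'
from h import *
togo(.54,.1285,.19)
from rig import env
for n in("top","scene"):
    c=env.capture(n);np.savez(f"{n}1.npz",**c)
    o=env.get_obs();p=np.array(o["ee_pos"])
    for dz in(-.045,-.076,-.106): print(n,dz,proj(c,p+[0,0,dz]).round(1))
    x,y=[int(v) for v in proj(c,p-[0,0,.06])]; print("crop origin",x-65,y-60)
    cv2.imwrite(f"pics/{n}.png",cv2.resize(c["image"][y-60:y+60,x-65:x+65,::-1],None,fx=3,fy=3))
cv2.imwrite("pics/g2.png",np.hstack([cv2.imread("pics/top.png"),cv2.imread("pics/scene.png")]))
E
```

```text
clock: 6.38
ee_pos: [0.5412, 0.1289, 0.2044]
orientation: [[0.122, 0.993, 0.002], [0.993, -0.122, 0.0], [0.001, 0.002, -1.0]]
wrist_force: [0.3, 0.2, -0.6]
grip_width: 0.0092
finger_force: 49.5
tool d [-0.0006 -0.0011  0.0144] ee [0.5412 0.1289 0.2044] yaw y -6.99 zax [ 1.6e-03  5.0e-04 -1.0e+00] F [ 0.26  0.18 -0.55] T [-0.02 -0.04  0.01] w 0.0092 q [ 0.19  0.31 -0.6   1.8   0.2   1.08 -0.61] t 6.3833
top -0.045 [225.5 187.7]
top -0.076 [227.3 188.9]
top -0.106 [229.  190.1]
crop origin 161 128
scene -0.045 [316.7 153.9]
scene -0.076 [315.9 165.7]
scene -0.106 [315.2 176.6]
crop origin 251 99
```

View pics/g2.png

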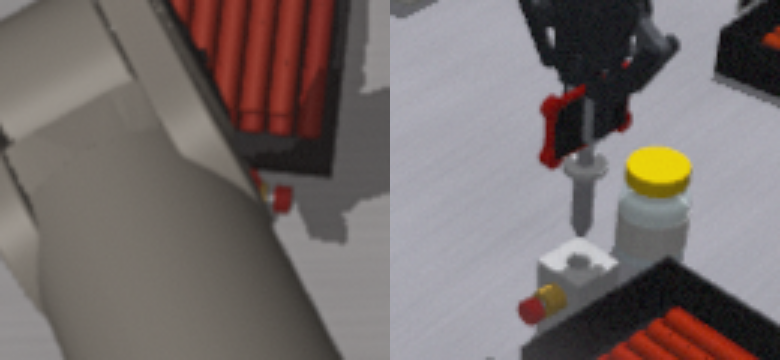

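The rod hangs straight above the block. The foot is at about (315,177) and the mouth at (314,187) in the full scene image, as predicted within 1–2 mm. I'll start lowering in small steps with force checks.

```bash
python3 -m crank '[[[0,0,0],[-0.012,-0.022,0.2],0],[[0,0,0],[0,0,0.2],0],[[0,0,0],[0,0,0.1],0],[[0,0,0],[0,0,0.08],0],[[0,0,0],[0,0,0],0],[[0,0,0],[0,0,0],0]]' |grep force
python3 - <<'E'
from h import *
togo(.54,.1285,.175)
E
python3 -m crank '[[[0,0,0],[0,0,0.04],0],[[0,0,0],[0,0,0.04],0],[[0,0,0],[0,0,0.04],0],[[0,0,0],[0,0,0],0],[[0,0,0],[0,0,0],0]]' |grep force
python3 - <<'E'
from h import *
togo(.54,.1285,.175)
E
```

```text
wrist_force: [-0.0, -0.3, -1.9]
finger_force: 49.5
tool d [ 0.0006  0.0007 -0.0011] ee [0.5393 0.128  0.1739] yaw y -6.99 zax [-7.e-04 -1.e-04 -1.e+00] F [-0.01 -0.29 -1.86] T [ 0.02  0.03 -0.04] w 0.0094 q [ 0.18  0.35 -0.6   1.84  0.22  1.03 -0.63] t 6.9833
wrist_force: [1.3, 0.9, -1.3]
finger_force: 49.5
tool d [-0.      0.0001 -0.0065] ee [0.5399 0.1286 0.1685] yaw y -6.97 zax [ 1.3e-03  9.0e-04 -1.0e+00] F [ 1.29  0.9  -1.26] T [ 0.38 -0.35  0.  ] w 0.0095 q [ 0.17  0.35 -0.59  1.84  0.23  1.01 -0.64] t 7.4
```

```bash
python3 -m crank '[[[0,0,0],[0.014,0.014,0],0],[[0,0,0],[0,0,0],0],[[0,0,0],[0,0,0],0]]' |grep force
python3 - <<'E'
from h import *
togo(.54,.1285,.175)
E
python3 -m crank '[[[0,0,0],[0,0,0.03],0],[[0,0,0],[0,0,0.03],0],[[0,0,0],[0,0,0],0],[[0,0,0],[0,0,0],0]]' |grep force
python3 - <<'E'
from h import *
togo(.54,.1285,.175)
E
```

```text
wrist_force: [0.3, 1.8, -1.2]
finger_force: 49.6
tool d [-0.0003 -0.0002 -0.0066] ee [0.5402 0.1288 0.1684] yaw y -6.98 zax [ 1.e-04  1.e-04 -1.e+00] F [ 0.31  1.83 -1.21] T [ 0.32 -0.13  0.05] w 0.0095 q [ 0.17  0.35 -0.59  1.84  0.23  1.01 -0.64] t 7.65
wrist_force: [0.7, 1.0, -1.6]
finger_force: 49.5
tool d [-0.0004 -0.0002 -0.0099] ee [0.5403 0.1289 0.1651] yaw y -6.97 zax [ 3.e-04  4.e-04 -1.e+00] F [ 0.72  1.03 -1.58] T [ 0.49 -0.37 -0.  ] w 0.0098 q [ 0.17  0.36 -0.59  1.85  0.23  1.01 -0.64] t 7.9833
```

```bash
cat > s.py <<'E'
from h import *
togo(.54,.1285,.175)
E
python3 -m crank '[[[0,0,0],[0.02,0.014,0],0],[[0,0,0],[0,0,0],0],[[0,0,0],[0,0,0],0]]' |grep -c .;python3 s.py
python3 -m crank '[[[0,0,0],[0,0,0.03],0],[[0,0,0],[0,0,0.03],0],[[0,0,0],[0,0,0],0],[[0,0,0],[0,0,0],0]]' |grep -c .; python3 s.py
```

```text
6
tool d [-0.0008 -0.0006 -0.01  ] ee [0.5407 0.1292 0.165 ] yaw y -6.99 zax [-1.e-03 -8.e-04 -1.e+00] F [-0.09  0.66 -2.09] T [ 0.15 -0.01 -0.02] w 0.0094 q [ 0.17  0.36 -0.59  1.84  0.23  1.01 -0.64] t 8.2333
6
tool d [-0.0008 -0.0007 -0.013 ] ee [0.5408 0.1292 0.162 ] yaw y -6.99 zax [-6.e-04 -6.e-04 -1.e+00] F [-0.25  0.73 -1.36] T [ 0.09 -0.   -0.  ] w 0.0092 q [ 0.17  0.36 -0.59  1.85  0.24  1.   -0.64] t 8.5667
```

In the tool's units: 0.0015 m is 0.03, 0.0003 m is 0.006.

```bash
python3 -m crank '[[[0,0,0],[0.006,0,0.03],0],[[0,0,0],[0,0,0.03],0],[[0,0,0],[0,0,0],0]]' |grep -c .;python3 s.py
python3 -m crank '[[[0,0,0],[0,0,0.03],0],[[0,0,0],[0,0,0.03],0],[[0,0,0],[0,0,0],0]]' |grep -c .; python3 s.py
python3 -m crank '[[[0,0,0],[0,0,0.03],0],[[0,0,0],[0,0,0.03],0],[[0,0,0],[0,0,0],0]]' |grep -c .; python3 s.py
```

```text
6
tool d [-0.0014 -0.0008 -0.016 ] ee [0.5409 0.1298 0.159 ] yaw y -6.98 zax [-3.e-04 -1.e-04 -1.e+00] F [-0.32  0.22 -1.34] T [ 0.1  -0.04 -0.02] w 0.0096 q [ 0.17  0.37 -0.59  1.85  0.24  1.   -0.65] t 8.8167
6
tool d [-0.0021 -0.001  -0.0188] ee [0.5413 0.1304 0.1562] yaw y -6.97 zax [ 7.e-04  1.e-03 -1.e+00] F [-0.17  1.08 -1.73] T [ 0.48 -0.16 -0.01] w 0.009 q [ 0.17  0.37 -0.59  1.85  0.24  0.99 -0.65] t 9.0667
6
tool d [-0.0021 -0.0012 -0.0216] ee [0.5414 0.1305 0.1534] yaw y -6.97 zax [ 0.0011  0.001  -1.    ] F [ 1.1   2.44 -0.88] T [ 0.74 -0.28 -0.04] w 0.0095 q [ 0.16  0.37 -0.59  1.85  0.24  0.99 -0.65] t 9.3167
```

In the tool's units: 0.0015 m is 0.03, 0.0005 m is 0.01.

```bash
python3 -m crank '[[[0,0,0],[0.01,0.006,0.03],0],[[0,0,0],[0,0,0.03],0],[[0,0,0],[0,0,0],0]]' |grep -c .;python3 s.py
python3 -m crank '[[[0,0,0],[0,0,0.03],0],[[0,0,0],[0,0,0.03],0],[[0,0,0],[0,0,0],0]]' |grep -c .; python3 s.py
python3 -m crank '[[[0,0,0],[0,0,0.03],0],[[0,0,0],[0,0,0.03],0],[[0,0,0],[0,0,0],0]]' |grep -c .; python3 s.py
```

```text
6
tool d [-0.0022 -0.0012 -0.0249] ee [0.5415 0.1306 0.1501] yaw y -6.97 zax [ 4.e-04  5.e-04 -1.e+00] F [ 0.81  2.41 -2.11] T [ 0.77 -0.23  0.06] w 0.0096 q [ 0.16  0.38 -0.59  1.86  0.25  0.98 -0.65] t 9.5667
6
tool d [-0.0023 -0.0011 -0.0282] ee [0.5413 0.1306 0.1468] yaw y -6.98 zax [-2.e-04  7.e-04 -1.e+00] F [ 0.13  3.52 -3.44] T [ 1.02 -0.19 -0.01] w 0.0093 q [ 0.16  0.38 -0.59  1.86  0.25  0.97 -0.66] t 9.8167
6
tool d [-0.0023 -0.001  -0.0307] ee [0.5412 0.1307 0.1443] yaw y -6.97 zax [-2.e-04  4.e-04 -1.e+00] F [-0.98  2.99 -0.35] T [ 1.01 -0.04  0.  ] w 0.0091 q [ 0.16  0.38 -0.59  1.86  0.25  0.97 -0.66] t 10.0667
```

In the tool's units: 0.0007 m is 0.014.

```bash
python3 -m crank '[[[0,0,0],[0.014,0,0],0],[[0,0,0],[0,0,0],0],[[0,0,0],[0,0,0],0]]' 80|grep -c .;python3 s.py
python3 -m crank '[[[0,0,0],[0,0,0.02],0],[[0,0,0],[0,0,0.02],0],[[0,0,0],[0,0,0],0]]' |grep -c .; python3 s.py
```

```text
6
tool d [-0.0025 -0.0009 -0.0311] ee [0.5412 0.1308 0.1439] yaw y -6.99 zax [-8.e-04 -2.e-04 -1.e+00] F [-0.89  3.69 -1.59] T [ 0.87  0.04 -0.02] w 0.009 q [ 0.16  0.39 -0.59  1.86  0.25  0.97 -0.66] t 10.3167
6
tool d [-0.0026 -0.0011 -0.0323] ee [0.5414 0.1309 0.1427] yaw y -6.99 zax [-3.e-04 -5.e-04 -1.e+00] F [-0.93  2.26  3.16] T [0.7  0.38 0.01] w 0.0088 q [ 0.16  0.39 -0.58  1.86  0.26  0.97 -0.66] t 10.5667
```

Run:
```python
from h import *
from rig import env
c=env.capture("scene");np.savez("s3.npz",**c)
I=c["image"]; cv2.imwrite("pics/s3.png",cv2.resize(I[100:240,230:400,::-1],None,fx=4,fy=4,interpolation=cv2.INTER_CUBIC))
```

```text
(no output)
```

View pics/s3.png

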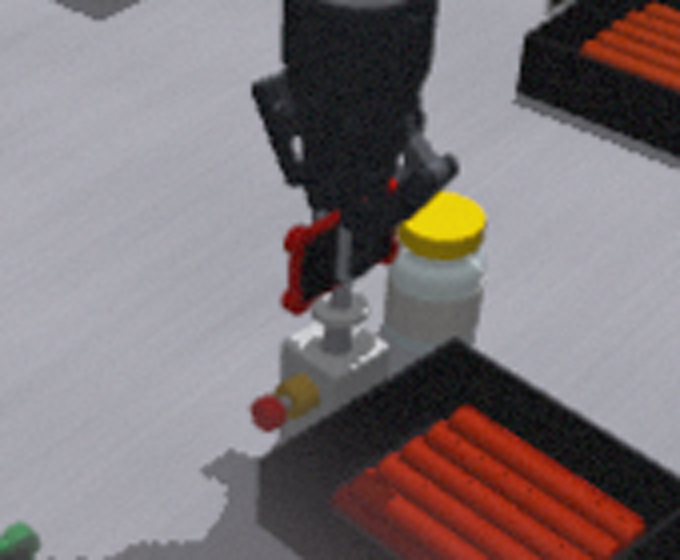

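The sign is in the socket, upright, with the collar at about (340,308) in the crop, some 22 mm above the block. Next I'll feel for the stop in 1 mm steps.

```bash
python3 -m crank '[[[0,0,0],[0.01,-0.01,0],0],[[0,0,0],[0,0,0.02],0],[[0,0,0],[0,0,0],0]]' |grep -c .;python3 s.py
python3 -m crank '[[[0,0,0],[0,0,0.02],0],[[0,0,0],[0,0,0],0]]' |grep -c .; python3 s.py
```

```text
6
tool d [-0.0027 -0.001  -0.0333] ee [0.5413 0.131  0.1417] yaw y -7.0 zax [ 6.e-04 -1.e-03 -1.e+00] F [-0.77  1.88  3.79] T [ 0.5   0.3  -0.02] w 0.0089 q [ 0.16  0.39 -0.58  1.86  0.26  0.96 -0.66] t 10.8667
6
tool d [-0.0027 -0.001  -0.0344] ee [0.5414 0.1311 0.1406] yaw y -7.0 zax [ 6.e-04 -9.e-04 -1.e+00] F [0.03 1.25 4.48] T [0.34 0.28 0.02] w 0.0094 q [ 0.16  0.39 -0.58  1.86  0.26  0.96 -0.66] t 11.0333
```

```bash
python3 -m crank '[[[0,0,0],[0.006,0,0.02],0],[[0,0,0],[0,0,0],0]]' |grep -c .;python3 s.py
python3 -m crank '[[[0,0,0],[0,0,0.02],0],[[0,0,0],[0,0,0],0]]' |grep -c .; python3 s.py
```

```text
6
tool d [-0.0028 -0.001  -0.0355] ee [0.5413 0.1311 0.1395] yaw y -7.0 zax [ 4.0e-04 -1.3e-03 -1.0e+00] F [-0.35  1.22  3.9 ] T [0.3  0.25 0.04] w 0.0092 q [ 0.16  0.39 -0.58  1.87  0.26  0.96 -0.67] t 11.2
6
tool d [-0.0028 -0.001  -0.0365] ee [0.5413 0.1311 0.1385] yaw y -7.01 zax [ 4.0e-04 -1.2e-03 -1.0e+00] F [-1.13  1.4   3.89] T [ 0.29  0.26 -0.01] w 0.0089 q [ 0.15  0.39 -0.58  1.87  0.26  0.96 -0.67] t 11.3667
```

```bash
python3 -m crank '[[[0,0,0],[0,0,0.02],0],[[0,0,0],[0,0,0],0]]' |grep -c .;python3 s.py
```

```text
6
tool d [-0.0028 -0.001  -0.0375] ee [0.5413 0.1311 0.1375] yaw y -7.01 zax [ 3.0e-04 -1.2e-03 -1.0e+00] F [-1.08 -0.05  5.61] T [0.22 0.3  0.02] w 0.0092 q [ 0.15  0.39 -0.58  1.87  0.26  0.96 -0.67] t 11.5333
```

```bash
cat > ok.py <<'E'
from rig import env
import sys,numpy as np
o=env.get_obs();print(np.round(o["ee_pos"],4),np.round(o["wrist_force"],1),np.round(o["torque"],2),round(o["clock"],2)); sys.exit(int(o["wrist_force"][2]>9))
E
python3 -m crank '[[[0,0,0],[0,0,0.02],0],[[0,0,0],[0,0,0],0]]' >/dev/null; python3 ok.py && python3 -m crank '[[[0,0,0],[0,0,0.02],0],[[0,0,0],[0,0,0],0]]' >/dev/null && python3 ok.py && python3 -m crank '[[[0,0,0],[0,0,0.02],0],[[0,0,0],[0,0,0],0]]' >/dev/null && python3 ok.py && python3 -m crank '[[[0,0,0],[0,0,0.02],0],[[0,0,0],[0,0,0],0]]' >/dev/null && python3 ok.py
```

```text
[0.5415 0.1312 0.1374] [-2.9 -0.7 10.8] [0.07 0.72 0.03] 11.7
```

```bash
python3 -m crank '[[[0,0,0],[0,0,0.01],0],[[0,0,0],[0,0,0],0]]' >/dev/null; python3 ok.py;python3 -m crank '[[[0,0,0],[0,0,0],0],[[0,0,0],[0,0,0],0]]' >/dev/null; python3 ok.py
```

```text
[0.5415 0.1312 0.1374] [-4.3 -0.2 14.2] [-0.05  0.99  0.01] 11.87
[0.5415 0.1312 0.1374] [-4.2 -0.7 14.1] [-0.    0.95  0.03] 12.03
```

```bash
python3 -m crank '[[[0,0,0],[0,-0.014,0],0],[[0,0,0],[0,0,0],0],[[0,0,0],[0,0,0],0]]' >/dev/null; python3 ok.py;python3 -m crank '[[[0,0,0],[0,0,0.006],0],[[0,0,0],[0,0,0],0],[[0,0,0],[0,0,0],0]]' >/dev/null; python3 ok.py; python3 s.py
```

```text
[0.5414 0.1313 0.1374] [-2.8 -0.9 13.4] [-0.05  0.68 -0.05] 12.28
[0.5413 0.1313 0.1374] [-3.1 -0.4 14.3] [-0.07  0.88  0.  ] 12.53
tool d [-0.003  -0.0009 -0.0376] ee [0.5413 0.1313 0.1374] yaw y -7.02 zax [ 0.0018 -0.0017 -1.    ] F [-3.11 -0.44 14.26] T [-0.07  0.88  0.  ] w 0.0089 q [ 0.15  0.39 -0.58  1.87  0.26  0.96 -0.67] t 12.5333
```

It's a hard halt at TCP z 0.1374, not moving as the push rises, with the foot about 42 mm below the mouth. I'll ease off, then open.

```bash
python3 -m crank '[[[0,0,0],[0,-0.01,-0.02],0],[[0,0,0],[0,0,-0.012],0],[[0,0,0],[0,0,0],0]]' >/dev/null; python3 ok.py;python3 -m crank '[[[0,0,0],[0,0,0],0.012],[[0,0,0],[0,0,0],0.015],[[0,0,0],[0,0,0],0.02],[[0,0,0],[0,0,0],0.03],[[0,0,0],[0,0,0],0.04],[[0,0,0],[0,0,0],0.05],[[0,0,0],[0,0,0],0.05],[[0,0,0],[0,0,0],0.05]]' 20; python3 s.py
```

```text
[0.541  0.1312 0.1374] [ 0.9 -0.3  4.8] [-0.06 -0.37 -0.05] 12.78
clock: 13.45
ee_pos: [0.5399, 0.132, 0.137]
orientation: [[0.122, 0.993, -0.0], [0.993, -0.122, -0.0], [-0.0, -0.0, -1.0]]
wrist_force: [0.1, 0.1, 0.8]
grip_width: 0.0502
finger_force: 0.0
tool d [-0.0034  0.0005 -0.038 ] ee [0.5399 0.132  0.137 ] yaw y -6.98 zax [-1.e-04 -1.e-04 -1.e+00] F [0.12 0.15 0.76] T [-0.    0.06  0.03] w 0.0502 q [ 0.15  0.39 -0.58  1.87  0.26  0.96 -0.67] t 13.45
```

Released. Next I'll retreat upward and then back for a clear look.

```bash
python3 -m crank '[[[0,0,0],[0,0,-0.2],0.05],[[0,0,0],[0,0,-0.6],0.05],[[0,0,0],[0,0,-0.7],0.05],[[0,0,0],[0,0,-0.7],0.05],[[0,0,0],[0,0,-0.7],0.05],[[0,0,0],[0,-0.6,0],0.05],[[0,0,0],[0,-0.7,0],0.05],[[0,0,0],[0,-0.7,0],0.05],[[0,0,0],[0,-0.7,0],0.05],[[0,0,0],[0,0,0],0.05]]' | head -2
python3 -m crank '[[[0,0,0],[-0.7,0,0],0.05],[[0,0,0],[-0.7,0,0],0.05],[[0,0,0],[-0.7,0,0],0.05],[[0,0,0],[-0.7,0,0],0.05],[[0,0,0],[-0.7,0,0],0.05],[[0,0,0],[-0.7,0,0],0.05],[[0,0,0],[0,0,0],0.05],[[0,0,0],[0,0,0],0.05]]' | head -2
python3 - <<'E'
from h import *
from rig import env
for n in("top","scene"):
    c=env.capture(n);X=cloud(c);z=X[...,2];I=c["image"].astype(int);r,g,b=I[...,0],I[...,1],I[...,2]
    q=(abs(X[...,0]-.54)<.04)&(abs(X[...,1]-.13)<.06)&(z>.1)&(z<.2)&((r>2*g)&(r>60)|(r+g+b<120));Q=X[q]
    f=cv2.fitLine((Q[:,:2]*1000).astype(np.float32),cv2.DIST_HUBER,0,.01,.01).ravel();print(n,len(Q),np.degrees(np.arctan2(f[1],f[0])).round(2),rect(Q),np.percentile(Q[:,2],[2,50,98]).round(4))
    if n=="scene":
        C=Q-Q.mean(0);print("normal",np.linalg.svd(C)[2][2].round(3))
    cv2.imwrite(f"pics/{n}.png",cv2.resize(c["image"][90:300,(250 if n=="scene" else 130):(450 if n=="scene" else 330),::-1],None,fx=2,fy=2))
cv2.imwrite("pics/fin.png",np.hstack([cv2.imread("pics/top.png"),cv2.imread("pics/scene.png")]))
E
```

```text
clock: 14.28
ee_pos: [0.3998, 0.1497, 0.2824]
clock: 14.95
ee_pos: [0.3803, -0.0615, 0.2827]
top 194 82.75 [540.5, 129.6, 81.6, 8.6, 83.0] [0.1552 0.1624 0.1666]
scene 522 82.24 [540.7, 126.5, 82.3, 11.7, 82.2] [0.1149 0.1423 0.1624]
normal [ 0.989 -0.144  0.041]
```

View pics/fin.png

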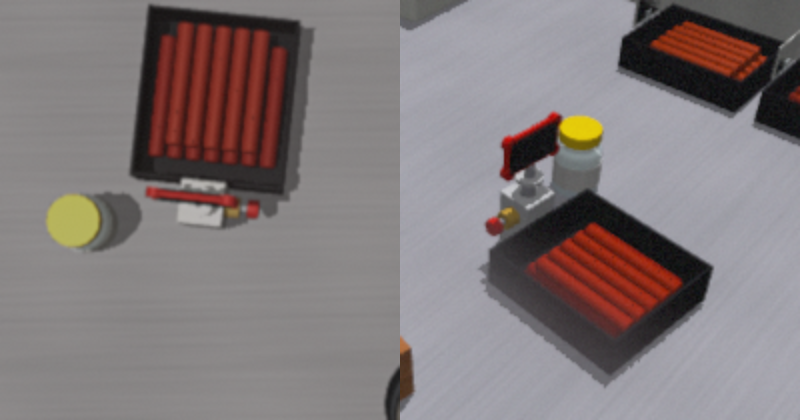

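The final view shows the board upright, parallel to the pan's near end (82.8° against 83.0°) and clear of the robot. The jar hasn't moved.

```bash
python3 -c "
from rig import env
print(env.hand_in())"
```

```text
the job is handed in; nothing more can be done
None
```

The red sign is in the holder with its foot on the hard stop, about 42 mm below the mouth; pressed at about 16 N at most, it stands upright and square to the pan, is released, and the job is handed in.

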